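Slide the dissecting board home and latch it

TASK

Push the white dissecting board by its blue lip along the rails of the aluminium stand until you feel it drop into the locating notches, then push the red swivel latch right across over the board to lock it. Use the fingertips only: do not lift or carry the board, leave the petri dish lying on it untouched, and do not disturb the beaker, the dropper bottle or the cassette. Finish clear of everything.

Things in the scene. Friction and masses are not known exactly. Their poses are not given: they have to be found in the camera images.
- rail_stand: Fixed aluminium stand, 310 x 166 mm and an ear for the latch. Origin: on the worktop under the centre of the board when home; +x: the way the board is pushed; z up. It spans x = -175 to +135 mm. Rail tops at z = 35, y = -62 and +62 mm; outside them cheeks to z = 46, y = -78 and +78 mm; between them open to a 5 mm floor. Its -x end is open, a 55 mm high stop closes the +x end.
- notch (a point): Mouth of one of the four rail notches (stand's frame: x = +60, y = +62, z = 35 mm). The notches are 16 mm long, 8 mm deep, at x = -60 and +60 mm on both rails; they let the board's feet drop.
- board: Loose white plastic board, 160 (x) x 140 (y) x 10 mm, 0.3 to 0.54 kg, 2 mm play each side. Origin: centre of its underside; axes parallel to the stand's. Feet 12 x 12 x 7 mm at x and y = +-60, +-62 mm slide on the rails (origin z = 42 mm). It starts 45 to 95 mm short of home. Home: feet in the notches (4 mm play in x), origin z = 35 mm. 2 to 6 N moves it; in the notches it stops dead; pushed fast it may jump them.
- lip (a point): Middle of the top edge of the outer (-x) face of the blue lip, where the board is pushed: x = -80, z = +34 mm in the board's frame. The lip runs along the board's whole -x edge, 140 mm long, 10 mm thick, 24 mm above the board's top.
- latch (a joint): Red swivel latch, rad. 0: points to -x of the stand, clear of the board; positive is anticlockwise from above; 1.57 (stop): points to -y of the stand, across over the board. Starts -0.4 to 0.2; about 1 N at its post turns it, and it stays where left. Bar 60 x 14 mm, 47.5 to 53.5 mm above the worktop: it clears a board that is home by 2.5 mm but strikes one that has not dropped.
- latch_pivot (a point): Axis of the latch, at the bar's underside: x = 45, y = 92, z = 47.5 mm in the stand's frame.
- latch_post (a point): Top centre of the black upright post near the latch bar's free end, 12 mm in diameter, 50 mm from the axis; it stands from 53.5 to 83.5 mm above the worktop. Push the latch by its side.
- dish: Clear round petri dish, 61 mm in diameter, 15 mm high, lying on the board on its -y half. Origin: centre of its underside.
- beaker: Clear beaker, 56 mm wide, 68 mm high, standing beside the stand. Origin: centre of its underside.
- stain_bottle: Small white dropper bottle with a black bulb, 33 mm in diameter, 94 mm high, standing beyond the stand. Origin: centre of its underside.
- cassette: Pink cassette with a paraffin block, 41 x 28 x 13 mm, lying on the worktop by the stand. Origin: centre of its underside.
Not all that is in view belongs to the job. Leave any brown or green look-alike of the dish alone.

How it is judged:
On the way:
1. the board has dropped into the notches, the latch still open (z of board in the frame of rail_stand below 0.0375 m and x of board in the frame of rail_stand between -0.007 and 0.007 m and angle between board's own z axis and vertical below 0.03 rad and value of joint latch below 0.5 rad), for 0.2 s.
At the end, for the whole second after the job is handed in: The board lies in the notches (underside within 2.5 mm of the rail tops, within 7 mm of its place along the rails, level within 0.03 rad), the latch is across over it (at least 1.35 of 1.57 rad), the dish still lies on the board, and all is at rest (z of board in the frame of rail_stand below 0.0375 m and x of board in the frame of rail_stand between -0.007 and 0.007 m and angle between board's own z axis and vertical below 0.03 rad and value of joint latch above 1.35 rad and velocity of joint latch between -0.05 and 0.05 rad/s and linear speed of board below 0.02 m/s and z of dish in the frame of board between 0.005 and 0.016 m); the robot touches nothing.
It fails at once if the board is lifted off the rails or tipped (z of board in the frame of rail_stand above 0.047 m or angle between board's own z axis and vertical above 0.2 rad).
It fails at once if the petri dish is touched by the robot, or falls off or is lifted from the board (contact force between any of the arm, the fingers and dish above 0.5 N or z of dish in the frame of board below 0.003 m or z of dish in the frame of board above 0.025 m).
It fails at once if the beaker, the dropper bottle or the cassette is disturbed (distance of any of beaker, stain_bottle, cassette from where it was at the start of the episode above 0.015 m).
It also fails if it takes over 56 s, if anything falls off the work surface, if the arm or the gripper's body presses on something with over 40 N, if the wrist force passes 120 N, or if a joint passes its speed limit or range.

ROBOT

A 6-joint arm with a two-finger parallel gripper is mounted at the origin on a cart in front of the work surface, level with it; the furniture and walls round the work are solid. World frame = base frame: x ahead of the robot, y to its left, z up, the work surface at z = 0. Lengths are in m, angles in rad, forces in N, time in s.
With the tool pointing down it reaches from about 0.35 to 0.975 m from the base axis. Payload 4.9 kg.
Tool frame: the origin (TCP) lies at the very end of the fingers, on their centre line; the grasp point (between the pads) lies 19 mm behind it; z points along the fingers, y is the line along which they close (so a half turn about z gives the same grasp; the last joint's range is limited). The gripper opens to 85 mm and grips with 20 to 120 N. Pads are 22 mm wide; open, the fingers measure 114 mm over their backs; the gripper's body (76 mm by 85 mm) begins 54 mm behind the grasp point. The pads swing forward as they close: fully open they stand 13 mm farther back than shut.
Start: joints at [-1.301, 0.053, 1.613, -0, 1.476, -0.119], TCP at [0.237, -0.578, 0.194] pointing down, gripper open.
Joint ranges: [-3.01, 3.01], [-1.01, 2.22], [0.06, 2.58], [-1.02, 4.17], [0.09, 2.62], [-3.14, 3.14]. Speed limits (rad/s): [2.57, 2.57, 3.14, 3.14, 3.14, 3.14].

INTERFACE

Orientations are given as a unit quaternion [w, x, y, z].
In Python, from plant import manip, vision, order gives the robot as it stands.
- The arm moves only by the tool play_rows, never from a script. Its argument "steps" is a list that holds one entry, the list of rows, each a list of 6 numbers: the shift along the tool's x, y, z in mm, then the turn, a rotation vector about the tool's x, y, z in degrees. A call has 1 to 12 rows; each row is the pose to reach, as a shift and turn from the pose commanded when the call began, along the tool's axes at that moment; what a row does not reach only later rows make up. A row lasts 1/12 s, in which the tool goes at most 41.7 mm and 7.16 degrees, less where a joint would pass 70% of its speed; a pose out of reach is approached as far as the arm can. A call with a gripper value outside its range is refused whole. "claw" is the gripper's target within -1 to 1 (fully open at 1, half-way at 0, shut at -1), set as the call begins (left out, the last holds). The fingers move at their own pace and stop on an object; the grip force is fixed at half the most. Time passes only in rows, so rows that repeat a pose let the fingers close. It gives the time, the measured TCP pose, the force, the opening and the grip force at its end, in the units of the state.
- manip.state(): the state, without advancing time (a new reading comes with each control period).
- vision.grab_frame(name): name is "scene" or "top" or "wrist"; returns (picture, depth): 420x560x3 uint8, blue, green, red; 420x560 float32, m along the optical axis (not along the pixel's ray), 0 where there is no reading.
- vision.camera_info(name): a dict with "K" (3x3 intrinsics, pixels), "k1" (the pictures are not rectified: a ray, as slopes to the right and down, at radius r is drawn at 1 + k1 r^2 times it, then the intrinsics apply), "eye" and "orientation" of the camera in the world; the wrist camera has in their place "T_tool_cam" (4x4, takes a point from camera to tool coordinates, whose origin is the TCP and whose axes are the flange's). Camera axes: x right, y down, z forward; pixel columns grow to the right and rows downward; lengths in m; the calibration is good to about 2 mm. A picture is of the moment at which its call begins: read the wrist's pose just before it. camera_info takes no time and is no camera call.
- order.job_done(): hands the job in; it is judged then, once.
The state is a dict: "time": time; "joint_pos": joint angles; "joint_vel": joint speeds; "joint_efforts": joint torques, N m; "tool_pos": TCP position; "tool_rot": TCP orientation; "contact_force": force on the tool from outside, world axes, zero at the start; "ft_torque": the same for the moment, N m; "gripper_width": opening from 0.0 (shut) to 1.0 (fully open); "grasp_force": force on a finger pad.
Only numpy, scipy, OpenCV 4.12 (cv2) and the standard library are available. Lean on these libraries where they do the work, as an engineer would, in place of code of your own. Each camera call takes 0.05 s, during which the arm holds its last target. There are 200 camera calls.

## Working session

There is one attempt and no reset: what is moved stays moved. The work goes in short steps, Python scripts to look and compute and a tool call to move; the robot and the scene stay as the last step left them, time stands still between calls to the robot, and variables do not carry over. Pictures are saved under pics/ and viewed, at most 10 in all, crops included, and the job is handed in when it is done.

Besides the shell and the picture viewer there is one more tool, called after "Request:" in YAML: its name, and indented under it one key for each argument. play_rows: Moves the arm, as the interface text tells. Its arguments: {"type":"object","properties":{"steps":{"type":"array"},"claw":{"type":"number"}},"required":["steps"]}

```bash
mkdir -p pics; cat > h.py <<'E'
import numpy as np,cv2
from scipy.spatial.transform import Rotation as R
from plant import manip,vision,order
def cam(n):
    c=vision.camera_info(n);K=np.array(c["K"]);k=c["k1"]
    if n=="wrist":
        s=manip.state();q=s["tool_rot"];T=np.eye(4);T[:3,:3]=R.from_quat([q[1],q[2],q[3],q[0]]).as_matrix();T[:3,3]=s["tool_pos"]
        M=T@np.array(c["T_tool_cam"]);return K,k,M[:3,3],M[:3,:3]
    q=c["orientation"];return K,k,np.array(c["eye"]),R.from_quat([q[1],q[2],q[3],q[0]]).as_matrix()
def ray(cm,uv):
    K,k,e,Rm=cm
    p=cv2.undistortPoints(np.array(uv,float).reshape(-1,1,2),K,np.array([k,0,0,0.]))[:,0]
    return e,np.c_[p,np.ones(len(p))]@Rm.T
def onz(cm,uv,z):
    e,d=ray(cm,uv);return e+d*((z-e[2])/d[:,2])[:,None]
def pix(cm,P):
    K,k,e,Rm=cm;p=(np.atleast_2d(P)-e)@Rm;s=p[:,:2]/p[:,2:];s=s*(1+k*(s**2).sum(1))[:,None]
    return s@K[:2,:2].T+K[:2,2]
E
python3 - <<'E'
from h import *
s=manip.state();print({k:np.round(v,3) for k,v in s.items()})
for n in("scene","top"):
    im,d=vision.grab_frame(n);cv2.imwrite(f"pics/{n}0.png",im);np.save(n+"_d.npy",d);c=cam(n);print(n,c[2],c[3][:,2],c[0][0,0],c[1])
E
```

```text
{'time': np.float64(0.0), 'joint_pos': array([-1.301,  0.053,  1.614,  0.   ,  1.476, -0.119]), 'joint_vel': array([ 0.   ,  0.001,  0.   , -0.   , -0.   , -0.001]), 'joint_efforts': array([ 1.0000e-03, -3.9369e+01, -3.7017e+01,  0.0000e+00,  7.0000e-03,
       -0.0000e+00]), 'tool_pos': array([ 0.237, -0.578,  0.193]), 'tool_rot': array([-0.001,  0.981,  0.193, -0.   ]), 'contact_force': array([-0.033, -0.211,  0.154]), 'ft_torque': array([ 0.012, -0.011, -0.007]), 'grasp_force': np.float64(0.0), 'gripper_width': np.float64(0.999)}
scene [0.11192628 0.31375088 0.71025486] [ 0.56547802 -0.3434545  -0.74984906] 395.91088950916395 0.038008899958895274
top [0.44777126 0.03049595 1.27761398] [ 0.12654826 -0.00344337 -0.99195447] 453.7494339357709 -0.002620134039740583
```

View pics/top0.png

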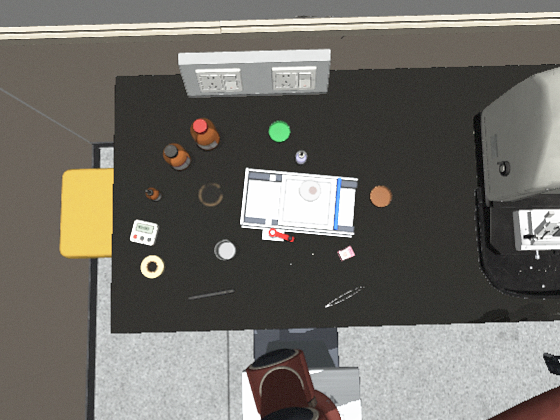

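View pics/scene0.png

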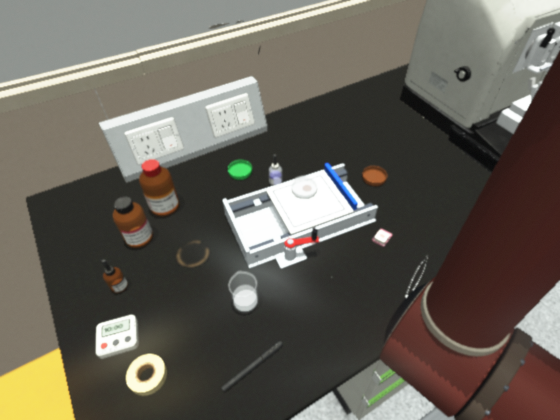

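The top view shows the stand at px (243–355, 170–235), blue lip at (345,205), dish at (310,187), latch at (280,236), beaker at (226,250), bottle at (301,157) and cassette at (346,253). Look-alikes I'll leave alone: brown disc (381,196), green disc (279,131) and ring (210,194), plus brown dropper bottles at (152,194), (176,156) and (205,134). The push direction is left in the image, world +y.

```bash
cat > m.py <<'E'
from h import *
def run(n,im,d,show=True):
    cm=cam(n);h=cv2.cvtColor(im,cv2.COLOR_BGR2HSV)
    vv,uu=np.mgrid[0:420,0:560];e,dr=ray(cm,np.stack([uu,vv],-1).reshape(-1,2))
    P=(e+dr*d.reshape(-1,1)).reshape(420,560,3)
    out={}
    blue=cv2.inRange(h,(100,150,60),(125,255,255))
    nn,l,st,ce=cv2.connectedComponentsWithStats(blue);i=1+st[1:,4].argmax();lm=l==i
    v,u=np.nonzero(lm);print(n,"blue n",len(u),"z range",np.percentile(P[lm][:,2],[5,50,95]).round(4))
    top=lm&(P[...,2]>.068)&(P[...,2]<.085);v,u=np.nonzero(top);X=onz(cm,np.c_[u,v],.076)
    r=cv2.minAreaRect(X[:,:2].astype(np.float32)*1000);print(" lip rect",np.round(r[0],1),np.round(r[1],1),round(r[2],1))
    red=cv2.inRange(h,(0,150,80),(8,255,255))|cv2.inRange(h,(172,150,80),(180,255,255))
    near=np.linalg.norm(P[...,:2]-X[:,:2].mean(0),axis=2)<.3
    rm=(red>0)&near&(P[...,2]>.03);v,u=np.nonzero(rm);Y=onz(cm,np.c_[u,v],.0535)
    r=cv2.minAreaRect(Y[:,:2].astype(np.float32)*1000);print(" red rect",len(u),np.round(r[0],1),np.round(r[1],1),round(r[2],1))
    return cm,P,h,X,Y,near
E
python3 - <<'E'
from m import *
for n in("top","scene"):
    im=cv2.imread(f"pics/{n}0.png");d=np.load(n+"_d.npy")
    cm,P,h,X,Y,near=run(n,im,d)
    z=P[...,2];m=near&(z>.038)&(z<.058)
    nn,l,st,ce=cv2.connectedComponentsWithStats(m.astype(np.uint8));print(st[1:][st[1:,4]>20].tolist())
    m=near&(z>.02)&(z<.06);nn,l,st,ce=cv2.connectedComponentsWithStats(m.astype(np.uint8));i=1+st[1:,4].argmax();p=P[l==i][:,:2]
    print(" stand rect",[np.round(a,1) for a in cv2.minAreaRect((p*1000).astype(np.float32))])
    # black post
    bm=(h[...,2]<70)&(z>.058)&(z<.1)&near;print(" post",bm.sum(),P[bm].mean(0).round(4) if bm.any() else "")
    u,v=(180,215),(150,270)
im=cv2.imread("pics/top0.png")[140:280,190:400];a=cv2.resize(im,None,fx=3.6,fy=3.6,interpolation=2);cv2.imwrite("pics/c1.png",a)
im=cv2.imread("pics/scene0.png")[140:310,210:400];a=cv2.resize(im,None,fx=3.4,fy=3.4,interpolation=2);cv2.imwrite("pics/c2.png",a)
E
```

```text
top blue n 113 z range [0.0698 0.0738 0.0775]
 lip rect [ 592.9 -109.5] [  9.2 135.5] 83.3
 red rect 95 [513.4  42.9] [68.  19.8] 65.2
[[295, 151, 12, 12, 89], [240, 168, 118, 73, 3240]]
 stand rect [array([590.8,  -6.9]), array([310.6, 189.6]), np.float64(83.1)]
 post 7 [ 0.6334 -0.0024  0.0852]
scene blue n 325 z range [0.0334 0.0711 0.0742]
 lip rect [ 588.8 -104.9] [ 12.5 140.4] 83.7
 red rect 138 [512.   45.2] [68.3 16.7] 74.0
[[332, 164, 12, 7, 43], [269, 166, 13, 11, 111], [223, 170, 154, 86, 4148], [246, 276, 9, 10, 44]]
 stand rect [array([589. ,  -6.2]), array([310.1, 191.5]), np.float64(83.1)]
 post 70 [0.5988 0.0061 0.0772]
```

View pics/c1.png

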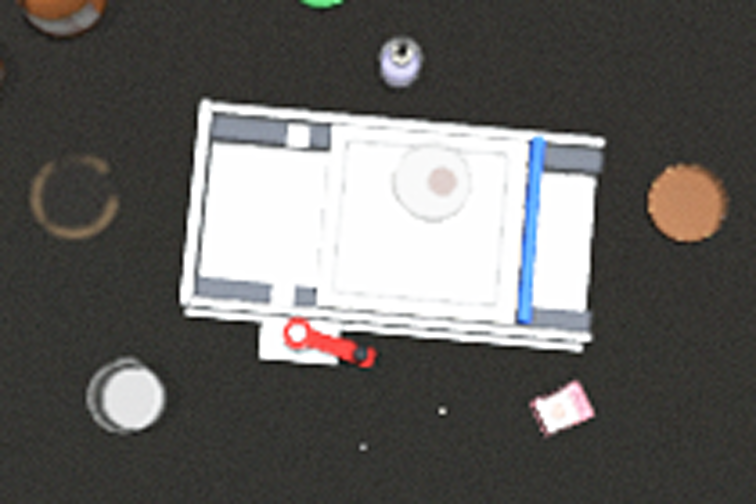

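View pics/c2.png

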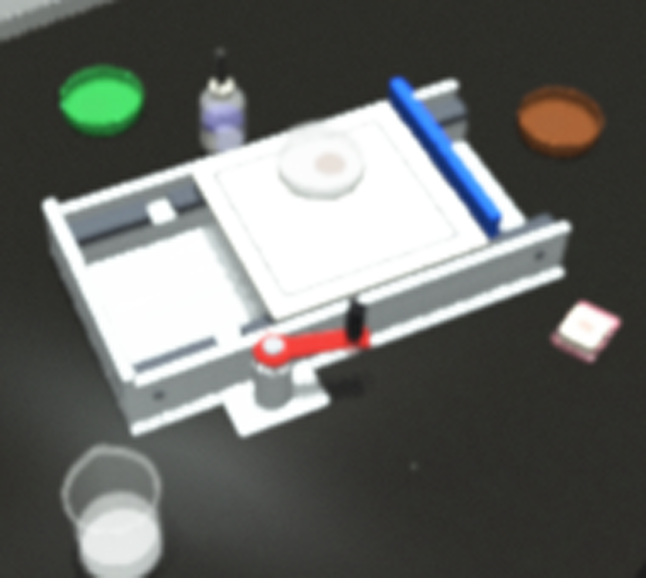

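The crops confirm the picks: blue lip at c1 (532,230), dish at (432,182), latch pivot at (297,333), and post at (365,355) leaning slightly clockwise of 0. Notches are visible ahead of the board.

```bash
cat >> h.py <<'E'
A=np.radians(83.1);EX=np.array([np.cos(A),np.sin(A)]);EY=np.array([-EX[1],EX[0]])
O=np.array([.6043,.012])
def S(p): p=np.atleast_2d(p)[:,:2]-O;return np.c_[p@EX,p@EY]*1000
def W(x,y,z): return np.r_[O+(x*EX+y*EY)/1000,z/1000]
def shift(w):
    s=manip.state();q=s["tool_rot"];return (R.from_quat([q[1],q[2],q[3],q[0]]).inv().apply(w-np.array(s["tool_pos"]))*1000).round(1)
E
python3 - <<'E'
from m import *
c=cam("top");f=lambda u,v:[190+u/3.6,140+v/3.6]
print("pivot",S(onz(c,[f(297,333)],.0535)),"post",S(onz(c,[f(362,354)],.0835)),"dish",S(onz(c,[f(432,183)],.067)))
print("notches",S(onz(c,[f(299,135),f(284,296)],.031)),"frontedge",S(onz(c,[f(326,230)],.052)),"lip",S(onz(c,[f(532,230)],.076)))
g=lambda u,v:[210+u/3.4,140+v/3.4]
c=cam("scene")
print("pivot",S(onz(c,[g(272,346)],.0535)),"post",S(onz(c,[g(356,302)],.0835)),"dish",S(onz(c,[g(322,158)],.067)),"lip ends top outer",S(onz(c,[g(400,80),g(496,214)],.076)))
print("stand corners",S(onz(c,[g(50,205),g(136,380),g(568,228),g(455,86)],.05)))
p=vision.camera_info("wrist")["T_tool_cam"];print(np.round(p,3))
for w in([.33,-.40,.19],W(-165,0,120),W(-165,0,56)):print(shift(np.array(w)))
s=manip.state();q=s["tool_rot"];M=R.from_quat([q[1],q[2],q[3],q[0]]).as_matrix();print(M.round(3))
E
```

```text
pivot [[42.52347977 87.3676694 ]] post [[-7.21150884 99.98698046]] dish [[-47.98944076 -33.00580982]]
notches [[ 56.39901069 -66.70484572]
 [ 55.91642743  58.82106438]] frontedge [[28.16919555  7.78519881]] lip [[-124.44265652   -3.27650601]]
pivot [[43.79112138 87.83884903]] post [[-5.50595641 99.00832349]] dish [[-45.71728279 -29.97926796]] lip ends top outer [[-123.40483466  -67.7270706 ]
 [-120.46954266   67.22922553]]
stand corners [[ 129.22015944  -79.45811159]
 [ 126.2896772    74.99690817]
 [-171.62077736   78.22994824]
 [-171.27533416  -70.19792362]]
[[-0.    -0.949 -0.317  0.081]
 [ 1.    -0.001  0.001 -0.   ]
 [-0.001 -0.317  0.949 -0.179]
 [ 0.     0.     0.     1.   ]]
[ 153.7 -129.1    3.6]
[ 483.2 -262.2   73.9]
[ 483.2 -262.1  137.9]
[[ 0.925  0.379 -0.001]
 [ 0.379 -0.925  0.002]
 [ 0.    -0.002 -1.   ]]
```

Request:
play_rows:
  steps:
    - [[30,-26,0,0,0,3],[60,-52,0,0,0,6],[92,-78,0,0,0,9],[123,-103,0,0,0,12],[154,-129,0,0,0,15],[184,-141,0,0,0,18],[215,-153,0,0,0,21],[246,-165,0,0,0,24],[277,-177,0,0,0,27],[308,-189,0,0,0,29.2],[338,-201,0,0,0,29.2],[369,-213,0,0,0,29.2]]
  claw: -1

```text
time: 1.1
tool_pos: [0.4983, -0.2398, 0.1939]
tool_rot: [-0.0, 0.998, -0.06, -0.0]
contact_force: [1.4, -0.9, 0.4]
gripper_width: 0.001
grasp_force: 0.0
```

```bash
sed -i 's/^O=.*/O=np.array([.6079,.0085])/' h.py; python3 - <<'E'
from h import *
s=manip.state();print(s["time"],s["tool_pos"],s["contact_force"],s["gripper_width"])
print(S(s["tool_pos"]),shift(W(-165,0,120)),shift(W(-165,0,58)))
q=s["tool_rot"];print(R.from_quat([q[1],q[2],q[3],q[0]]).as_matrix().round(3))
E
```

```text
1.1 [ 0.49829019 -0.23983407  0.19393651] [ 1.35120661 -0.85899607  0.37121599] 0.0011490674555229483
[[-259.70364397   78.98187795]] [ 79.  -94.7  73.9] [ 79.  -94.7 135.9]
[[ 0.993 -0.121 -0.001]
 [-0.121 -0.993  0.   ]
 [-0.001 -0.    -1.   ]]
```

Request:
play_rows:
  steps:
    - [[25,-30,20,0,0,0],[50,-60,45,0,0,0],[79,-90,74,0,0,0],[79,-95,74,0,0,0],[79,-95,74,0,0,0],[79,-95,74,0,0,0]]

```text
time: 1.6
tool_pos: [0.5868, -0.1556, 0.1188]
tool_rot: [-0.0, 0.998, -0.059, -0.002]
contact_force: [-0.0, 0.7, 0.2]
gripper_width: 0.004
grasp_force: 0.0
```

```bash
python3 - <<'E'
from m import *
s=manip.state();print(S(s["tool_pos"]),s["tool_pos"][2],s["contact_force"])
im,d=vision.grab_frame("wrist");cv2.imwrite("pics/w1.png",im)
cm,P,h,X,Y,near=run("wrist",im,d)
x=S(X);print("lip stand x",np.percentile(x[:,0],[1,50,99]),"y",np.percentile(x[:,1],[1,99]))
E
```

```text
[[-165.4660021     1.19444707]] 0.1187917133099072 [-0.04391234  0.74062823  0.22922403]
wrist blue n 3253 z range [0.0599 0.0741 0.0755]
 lip rect [ 595. -114.] [ 10.6 137.7] 82.6
 red rect 1109 [517.3  39.5] [71.6 24. ] 73.9
lip stand x [-127.87679061 -123.15366189 -118.44228521] y [-69.53709883  65.16222318]
```

View pics/w1.png

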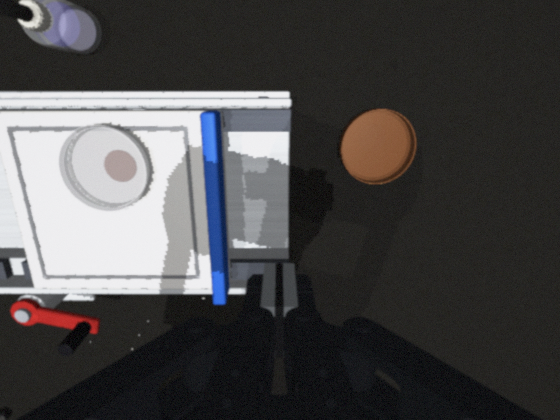

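The wrist view shows the closed fingers at (280,275) just outside the lip (215,205), with the dish well away at (105,165). The brown dish at (378,146) is clear.

Request:
play_rows:
  steps:
    - [[0,0,15,0,0,0],[0,0,30,0,0,0],[0,0,45,0,0,0],[0,0,60,0,0,0],[0,0,60,0,0,0],[0,-4,60,0,0,0],[0,-8,60,0,0,0],[0,-11,60,0,0,0],[0,-13,60,0,0,0],[0,-15,60,0,0,0],[0,-17,60,0,0,0],[0,-19,60,0,0,0]]

```text
time: 2.65
tool_pos: [0.59, -0.1374, 0.0607]
tool_rot: [0.0, 0.998, -0.06, 0.0]
contact_force: [1.2, 0.2, -1.1]
gripper_width: 0.002
grasp_force: 0.0
```

Request:
play_rows:
  steps:
    - [[0,-1.5,0,0,0,0],[0,-3,0,0,0,0],[0,-4.5,0,0,0,0],[0,-6,0,0,0,0],[0,-7.5,0,0,0,0],[0,-9,0,0,0,0],[0,-10.5,0,0,0,0],[0,-12,0,0,0,0],[0,-13.5,0,0,0,0],[0,-15,0,0,0,0],[0,-16.5,0,0,0,0],[0,-18,0,0,0,0]]

```text
time: 3.65
tool_pos: [0.592, -0.1197, 0.0604]
tool_rot: [0.0, 0.998, -0.06, 0.0]
contact_force: [0.5, -0.3, 0.4]
gripper_width: -0.001
grasp_force: 0.0
```

```bash
python3 - <<'E'
from m import *
s=manip.state();print(S(s["tool_pos"]),s["tool_pos"][2],s["contact_force"])
im,d=vision.grab_frame("wrist");cv2.imwrite("pics/w2.png",im)
cm,P,h,X,Y,near=run("wrist",im,d)
x=S(X);print("lip stand x",np.percentile(x[:,0],[1,50,99]),"y",np.percentile(x[:,1],[1,99]))
E
```

```text
[[-129.17043953    0.37001027]] 0.06043578553589268 [ 0.51016246 -0.3217558   0.43349189]
wrist blue n 2777 z range [0.0717 0.0731 0.0742]
 lip rect [ 624.3 -115.2] [ 9.2 78.7] 83.4
 red rect 1421 [515.9  46.4] [61.5 24.3] 65.7
lip stand x [-125.23128    -120.69767372 -116.44711132] y [-70.00842178   6.44619915]
```

Request:
play_rows:
  steps:
    - [[0,-1.5,0,0,0,0],[0,-3,0,0,0,0],[0,-4.5,0,0,0,0],[0,-6,0,0,0,0],[0,-7.5,0,0,0,0],[0,-9,0,0,0,0],[0,-10.5,0,0,0,0],[0,-12,0,0,0,0],[0,-13.5,0,0,0,0],[0,-15,0,0,0,0]]

```text
time: 4.53
tool_pos: [0.5938, -0.1048, 0.0604]
tool_rot: [0.0, 0.998, -0.06, 0.0]
contact_force: [0.1, 0.8, 0.1]
gripper_width: 0.0
grasp_force: 0.0
```

```bash
python3 - <<'E'
from m import *
s=manip.state();print(S(s["tool_pos"]),s["tool_pos"][2],s["contact_force"])
for n in("wrist","top"):
    im,d=vision.grab_frame(n);cv2.imwrite(f"pics/{n}3.png",im)
    cm,P,h,X,Y,near=run(n,im,d)
    x=S(X);print("lip stand x",np.percentile(x[:,0],[1,50,99]),"y",np.percentile(x[:,1],[1,99]))
E
```

```text
[[-114.16985278    0.39212285]] 0.060407789886788674 [0.14163211 0.79937519 0.1058338 ]
wrist blue n 2672 z range [0.072  0.0732 0.0743]
 lip rect [ 624.3 -114.6] [ 8.9 78.7] 83.2
 red rect 1118 [517.9  51.7] [49.5 24.1] 64.3
lip stand x [-124.55396267 -120.32058502 -115.77638228] y [-70.02375475   4.11756836]
top blue n 42 z range [0.0703 0.0742 0.237 ]
 lip rect [ 560.4 -104.5] [ 8. 32.] 87.5
 red rect 110 [518.3  15.2] [768.4 151. ] 30.0
lip stand x [-123.01215498 -119.09645693 -114.81682572] y [18.55995222 49.37176847]
```

```bash
python3 - <<'E'
import cv2,numpy as np
im=cv2.imread("pics/wrist3.png");t=cv2.imread("pics/top3.png")[140:280,230:400]
t=cv2.resize(t,(510,420),interpolation=2);o=np.hstack([im[:,:],t]);o=cv2.resize(o,(800,int(800*420/1070)));cv2.imwrite("pics/w3.png",o)
E
```

```text
(no output)
```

View pics/w3.png

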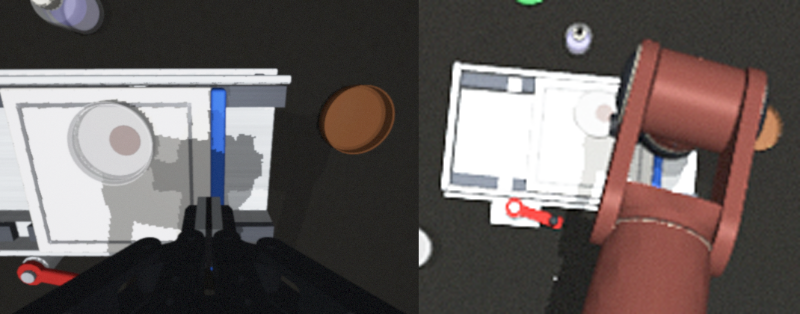

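```bash
python3 - <<'E'
from m import *
s=manip.state();print(s["tool_pos"],s["tool_rot"])
im,d=vision.grab_frame("wrist");cm=cam("wrist")
vv,uu=np.mgrid[0:420,0:560];e,dr=ray(cm,np.stack([uu,vv],-1).reshape(-1,2));P=(e+dr*d.reshape(-1,1)).reshape(420,560,3)
print("tcp px",pix(cm,s["tool_pos"]),"eye",S(e),e)
for v in range(250,330,8):print(v,[tuple(np.r_[S(P[v,u])[0],P[v,u,2]*1000].round().astype(int)) for u in(258,266,274,282,290,298,306)])
im,d=vision.grab_frame("scene");c=im[130:310,200:420];cv2.imwrite("pics/s4.png",cv2.resize(c,None,fx=3.3,fy=3.3,interpolation=2))
run("scene",im,d)
E
```

```text
[ 0.59380048 -0.10472915  0.06042316] [-1.09944249e-05  9.98183115e-01 -6.02533643e-02  1.22868285e-05]
tcp px [[278.05791235 247.22247224]] eye [[-114.30383589  -80.36256885]] [ 0.67394843 -0.11463048  0.23916741]
250 [(np.int64(-102), np.int64(6), np.int64(52)), (np.int64(-107), np.int64(6), np.int64(51)), (np.int64(-112), np.int64(6), np.int64(51)), (np.int64(-116), np.int64(-3), np.int64(73)), (np.int64(-120), np.int64(-4), np.int64(74)), (np.int64(-125), np.int64(-4), np.int64(74)), (np.int64(-135), np.int64(28), np.int64(4))]
258 [(np.int64(-102), np.int64(11), np.int64(52)), (np.int64(-107), np.int64(12), np.int64(51)), (np.int64(-112), np.int64(11), np.int64(52)), (np.int64(-116), np.int64(2), np.int64(72)), (np.int64(-120), np.int64(1), np.int64(74)), (np.int64(-125), np.int64(2), np.int64(72)), (np.int64(-135), np.int64(35), np.int64(4))]
266 [(np.int64(-102), np.int64(17), np.int64(52)), (np.int64(-109), np.int64(-10), np.int64(103)), (np.int64(-112), np.int64(-10), np.int64(103)), (np.int64(-116), np.int64(-10), np.int64(103)), (np.int64(-119), np.int64(-10), np.int64(103
[... 1897 characters left out ...]
), np.int64(-7), np.int64(135)), (np.int64(-116), np.int64(-7), np.int64(134)), (np.int64(-118), np.int64(-11), np.int64(140)), (np.int64(-121), np.int64(-12), np.int64(142)), (np.int64(-123), np.int64(-13), np.int64(143))]
322 [(np.int64(-108), np.int64(-12), np.int64(145)), (np.int64(-110), np.int64(-12), np.int64(145)), (np.int64(-113), np.int64(-4), np.int64(134)), (np.int64(-116), np.int64(-4), np.int64(134)), (np.int64(-118), np.int64(-11), np.int64(144)), (np.int64(-121), np.int64(-10), np.int64(143)), (np.int64(-123), np.int64(-11), np.int64(144))]
scene blue n 329 z range [0.0596 0.0713 0.1173]
 lip rect [ 589.6 -104.6] [ 11.5 138.8] 82.9
 red rect 141 [511.8  45.3] [68.3 16.8] 73.5
```

View pics/s4.png

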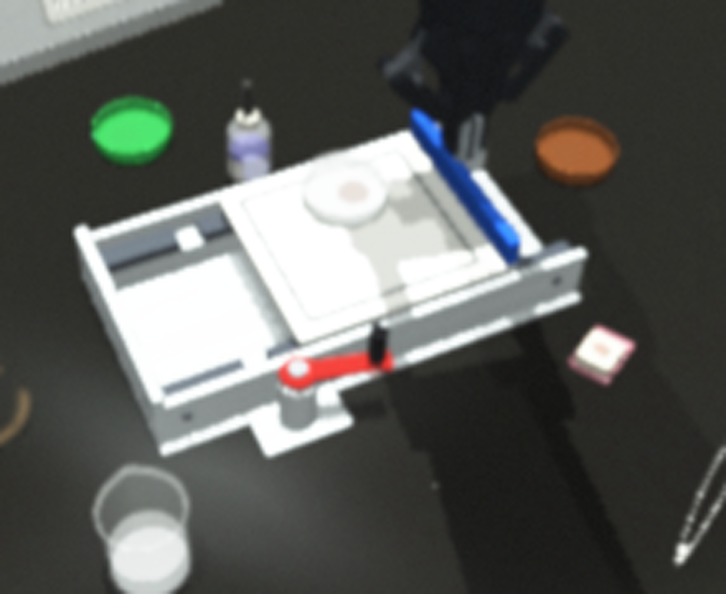

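```bash
python3 - <<'E'
from m import *
s=manip.state();im,d=vision.grab_frame("scene");cm=cam("scene")
print("gw",s["gripper_width"],[ (z,((pix(cm,W(-114,0,z))[0]-[200,130])*3.3).round()) for z in(60,80,100,120)])
vv,uu=np.mgrid[0:420,0:560];e,dr=ray(cm,np.stack([uu,vv],-1).reshape(-1,2));P=(e+dr*d.reshape(-1,1)).reshape(420,560,3)
for cy in range(60,200,10):
    print(cy,[tuple(np.r_[S(P[v,u])[0],P[v,u,2]*1000].round().astype(int).tolist()) for cx in(450,460,470,480,490) for v,u in[(int(130+cy/3.3),int(200+cx/3.3))]])
E
```

```text
gw 0.0018913010284225928 [(60, array([455., 188.])), (80, array([457., 167.])), (100, array([460., 146.])), (120, array([463., 124.]))]
60 [(-89, 13, 193), (-95, 15, 193), (-100, 18, 194), (-106, 20, 193), (-120, 10, 181)]
70 [(243, 529, 710), (-95, 16, 186), (-101, 17, 185), (-112, 12, 177), (-118, 14, 177)]
80 [(-92, 11, 175), (-96, 16, 178), (-103, 17, 176), (-118, 5, 162), (-117, 18, 172)]
90 [(-96, 7, 163), (-96, 17, 171), (-102, 19, 170), (-116, 9, 157), (-123, 11, 156)]
100 [(243, 529, 710), (-96, 18, 163), (-106, 14, 156), (-116, 12, 151), (-121, 15, 151)]
110 [(-96, 9, 148), (-101, 13, 149), (-108, 13, 147), (-115, 13, 144), (-121, 16, 144)]
120 [(-97, 8, 138), (-101, 13, 141), (-109, 13, 137), (-117, 13, 134), (-209, -106, -2)]
130 [(-99, 7, 127), (-106, 8, 125), (-110, 13, 128), (-118, 12, 124), (-204, -96, -2)]
140 [(-99, 9, 121), (-106, 9, 118), (-111, 13, 119), (-122, 9, 111), (-199, -87, -3)]
150 [(-100, 8, 110), (-106, 11, 111), (-112, 14, 111), (-167, -53, 29), (-192, -76, -2)]
160 [(-117, -16, 73), (-106, 13, 103), (-114, 11, 98), (-168, -54, 18), (-187, -67, -2)]
170 [(-114, -9, 70), (-119, -5, 72), (-161, -55, 9), (-169, -52, 9), (-182, -59, -3)]
180 [(-114, -8, 62), (-114, 3, 72), (-119, 8, 75), (-167, -48, 3), (-176, -48, -1)]
190 [(-114, -7, 53), (-114, 5, 64), (-115, 15, 73), (-121, 18, 73), (-168, -35, 4)]
```

Two views agree that the real fingertips sit about 37 mm above the reported TCP (tips at z≈97, TCP at 60), so they passed over the lip without touching it. I'll back off, lower by that amount and push again.

Request:
play_rows:
  steps:
    - [[0,12,0,0,0,0],[0,24,0,0,0,0],[0,38,0,0,0,0],[0,38,0,0,0,0],[0,38,8,0,0,0],[0,38,18,0,0,0],[0,38,28,0,0,0],[0,38,36,0,0,0],[0,38,36,0,0,0]]

```text
time: 5.53
tool_pos: [0.5869, -0.1415, 0.0208]
tool_rot: [-0.001, 0.998, -0.06, -0.003]
contact_force: [-0.6, 0.3, -1.1]
gripper_width: 0.001
grasp_force: 0.0
```

```bash
python3 - <<'E'
from m import *
s=manip.state();print(S(s["tool_pos"]),s["tool_pos"],s["contact_force"])
im,d=vision.grab_frame("scene");cm=cam("scene")
vv,uu=np.mgrid[0:420,0:560];e,dr=ray(cm,np.stack([uu,vv],-1).reshape(-1,2));P=(e+dr*d.reshape(-1,1)).reshape(420,560,3)
q=P.reshape(-1,3);ss=S(q);m=(abs(ss[:,0]+152)<14)&(abs(ss[:,1])<15)&(q[:,2]>.015)&(q[:,2]<.12)
print(m.sum(),np.percentile(q[m,2],[0,3,10,50]),np.percentile(ss[m],[2,98],axis=0))
E
```

```text
[[-151.39570569    2.81301561]] [ 0.58691916 -0.14146125  0.0208478 ] [-0.57605321  0.29835279 -1.10776545]
127 [0.05803768 0.06149301 0.06573735 0.08429861] [[-163.60269638    3.58908025]
 [-138.48783337   14.9289289 ]]
```

Request:
play_rows:
  steps:
    - [[0,-1.5,0,0,0,0],[0,-3,0,0,0,0],[0,-4.5,0,0,0,0],[0,-6,0,0,0,0],[0,-7.5,0,0,0,0],[0,-9,0,0,0,0],[0,-10.5,0,0,0,0],[0,-12,0,0,0,0],[0,-13.5,0,0,0,0],[0,-15,0,0,0,0],[0,-16.5,0,0,0,0],[0,-18,0,0,0,0]]

```text
time: 6.58
tool_pos: [0.5914, -0.125, 0.0245]
tool_rot: [0.0, 0.998, -0.06, 0.0]
contact_force: [-0.0, -1.5, 1.2]
gripper_width: 0.001
grasp_force: 0.9
```

Request:
play_rows:
  steps:
    - [[0,-1.5,0,0,0,0],[0,-3,0,0,0,0],[0,-4.5,0,0,0,0],[0,-6,0,0,0,0],[0,-7.5,0,0,0,0],[0,-9,0,0,0,0],[0,-10.5,0,0,0,0],[0,-12,0,0,0,0],[0,-13.5,0,0,0,0],[0,-15,0,0,0,0]]

```text
time: 7.42
tool_pos: [0.5932, -0.1098, 0.0244]
tool_rot: [0.0, 0.998, -0.06, -0.0]
contact_force: [-0.0, -1.7, -0.5]
gripper_width: -0.003
grasp_force: 0.9
```

```bash
cat > l.py <<'E'
from m import *
s=manip.state();print(s["time"],S(s["tool_pos"]),s["tool_pos"],s["contact_force"])
for n in("scene","wrist"):
    im,d=vision.grab_frame(n);cm,P,h,X,Y,near=run(n,im,d)
    x=S(X);print("lip stand x",np.percentile(x[:,0],[2,50,98]),"y",np.percentile(x[:,1],[1,99]))
E
python3 l.py
```

```text
7.4167 [[-119.20075816    0.39175081]] [ 0.59319068 -0.10979036  0.0244029 ] [-0.0249962  -1.69525615 -0.53527134]
scene blue n 334 z range [0.0597 0.0714 0.1323]
 lip rect [590.1 -86.4] [ 15.1 139.4] 83.1
 red rect 142 [511.8  45.3] [68.3 16.8] 73.5
lip stand x [-101.77469559  -94.81137938  -89.59404338] y [-59.21740174  74.30831734]
wrist blue n 4919 z range [0.0623 0.073  0.0742]
 lip rect [624.4 -96. ] [ 9.5 83.9] 83.0
 red rect 389 [522.4  49.7] [17.1 14.6] 68.4
lip stand x [-106.18349225 -101.52147847  -97.2498072 ] y [-69.89293221   9.41156322]
```

Request:
play_rows:
  steps:
    - [[0,-1.5,0,0,0,0],[0,-3,0,0,0,0],[0,-4.5,0,0,0,0],[0,-6,0,0,0,0],[0,-7.5,0,0,0,0],[0,-9,0,0,0,0],[0,-10.5,0,0,0,0],[0,-12,0,0,0,0],[0,-13.5,0,0,0,0],[0,-15,0,0,0,0],[0,-16.5,0,0,0,0],[0,-18,0,0,0,0]]

```text
time: 8.52
tool_pos: [0.5953, -0.0919, 0.0244]
tool_rot: [-0.0, 0.998, -0.06, -0.0]
contact_force: [-0.6, -1.4, 1.4]
gripper_width: -0.001
grasp_force: 1.0
```

Request:
play_rows:
  steps:
    - [[0,-1,0,0,0,0],[0,-2,0,0,0,0],[0,-3,0,0,0,0],[0,-4,0,0,0,0]]

```text
time: 8.85
tool_pos: [0.5958, -0.088, 0.0244]
tool_rot: [0.0, 0.998, -0.06, -0.0]
contact_force: [0.3, -2.3, 1.4]
gripper_width: -0.002
grasp_force: 1.0
```

```bash
python3 l.py
```

```text
8.85 [[-97.24679403   0.40513016]] [ 0.59581488 -0.0879938   0.02441399] [ 0.28315845 -2.25536363  1.35696132]
scene blue n 304 z range [0.061  0.0717 0.126 ]
 lip rect [583.5 -63.8] [ 14.  121.6] 83.2
 red rect 139 [ 711.1 -285.2] [ 90.3 821.8] 28.5
lip stand x [-79.87507859 -73.42128534 -68.35346301] y [-40.93101533  74.73107485]
wrist blue n 4913 z range [0.0623 0.073  0.0742]
 lip rect [627.3 -74.4] [ 9.6 83.4] 83.0
 red rect 366 [529.9  65.9] [10.8 23.3] 22.8
lip stand x [-84.41040392 -79.74160519 -75.46485355] y [-69.8882534    9.39443523]
```

Request:
play_rows:
  steps:
    - [[0,-0.7,0,0,0,0],[0,-1.4,0,0,0,0],[0,-2.1,0,0,0,0],[0,-2.8,0,0,0,0],[0,-3.5,0,0,0,0]]

```text
time: 9.37
tool_pos: [0.5962, -0.0841, 0.0242]
tool_rot: [-0.0, 0.998, -0.06, -0.0]
contact_force: [1.2, -1.5, -0.3]
gripper_width: -0.001
grasp_force: 0.7
```

Request:
play_rows:
  steps:
    - [[0,-0.7,0,0,0,0],[0,-1.4,0,0,0,0],[0,-2.0,0,0,0,0]]

```text
time: 9.62
tool_pos: [0.5965, -0.0822, 0.0243]
tool_rot: [-0.0, 0.998, -0.06, -0.0]
contact_force: [-0.5, -0.0, -0.1]
gripper_width: 0.002
grasp_force: 0.0
```

```bash
python3 l.py
```

```text
9.6167 [[-91.41308544   0.46709443]] [ 0.59645421 -0.0821949   0.02429555] [-0.54230537 -0.00270421 -0.09969812]
scene blue n 294 z range [0.0539 0.0648 0.1266]
 lip rect [577.8 -55.6] [  6.  100.2] 83.9
 red rect 140 [512.1  45.6] [67.5 16.7] 74.0
lip stand x [-70.79913937 -67.51870796 -64.88096068] y [-27.56253331  71.4163022 ]
wrist blue n 4268 z range [0.0572 0.066  0.0672]
 lip rect [633.3 -73.7] [ 6.2 68.2] 84.9
 red rect 300 [530.7  67. ] [ 8.  21.7] 25.7
lip stand x [-80.46136689 -78.06204565 -75.13014914] y [-67.43459332  -1.05884133]
```

The board has dropped: the lip top fell 7 mm in both views and the push force went to zero. Next I retreat and go round to the outer side of the latch post.

Request:
play_rows:
  steps:
    - [[0,8,0,0,0,0],[0,18,0,0,0,0],[0,20,0,0,0,0],[0,20,-20,0,0,0],[0,20,-40,0,0,0],[0,20,-60,0,0,0],[-30,-5,-60,0,0,0],[-60,-30,-60,0,0,0],[-90,-55,-60,0,0,0],[-115,-75,-60,0,0,0],[-132,-83,-60,0,0,0],[-132,-83,-60,0,0,0]]

```text
time: 10.72
tool_pos: [0.4727, 0.0173, 0.0837]
tool_rot: [-0.0, 0.998, -0.059, -0.001]
contact_force: [0.4, -0.5, -0.2]
gripper_width: 0.001
grasp_force: 0.0
```

```bash
python3 - <<'E'
from m import *
s=manip.state();print(S(s["tool_pos"]),s["tool_pos"],s["contact_force"])
for n in ("wrist","scene"):
    im,d=vision.grab_frame(n);cv2.imwrite(f"pics/{n}5.png",im);cm,P,h,X,Y,near=run(n,im,d)
    x=S(X);print("lip",np.percentile(x,[2,50,98],axis=0).round(1).tolist())
    ss=S(P.reshape(-1,3)).reshape(420,560,2);z=P[...,2]
    m=(h[...,2]<80)&(z>.06)&(z<.09)&(np.hypot(ss[...,0]+4,ss[...,1]-103)<20);print("post",m.sum(),ss[m].mean(0),np.percentile(z[m],[5,95]) if m.any() else 0)
    if n=="wrist": print("dish? board z",np.median(z[(abs(ss[...,0])<60)&(abs(ss[...,1])<55)&(z>.02)]))
E
```

```text
[[ -7.51872507 135.24705748]] [0.47272921 0.01728388 0.08371126] [ 0.37825394 -0.51123036 -0.20130482]
wrist blue n 3403 z range [0.0511 0.0664 0.0682]
 lip rect [562.2 -59.4] [ 7.6 56.4] 82.9
 red rect 2153 [518.   40.2] [70.3 23.3] 75.5
lip [[-76.5, 9.9], [-72.9, 34.2], [-69.2, 64.4]]
post 514 [ -3.55201477 100.06235196] [0.06427855 0.08419214]
dish? board z 0.04509421855088713
scene blue n 6 z range [0.0495 0.0582 0.1626]Traceback (most recent call last):
  File "<stdin>", line 4, in <module>
  File "m.py", line 10, in run
    top=lm&(P[...,2]>.068)&(P[...,2]<.085);v,u=np.nonzero(top);X=onz(cm,np.c_[u,v],.076)
                                                                 ~~~^^^^^^^^^^^^^^^^^^^^
  File "h.py", line 15, in onz
    e,d=ray(cm,uv);return e+d*((z-e[2])/d[:,2])[:,None]
        ~~~^^^^^^^
  File "h.py", line 12, in ray
    p=cv2.undistortPoints(np.array(uv,float).reshape(-1,1,2),K,np.array([k,0,0,0.]))[:,0]
      ~~~~~~~~~~~~~~~~~~~^^^^^^^^^^^^^^^^^^^^^^^^^^^^^^^^^^^^^^^^^^^^^^^^^^^^^^^^^^^
cv2.error: OpenCV(4.12.0) /io/opencv/modules/calib3d/src/undistort.dispatch.cpp:347: error: (-215:Assertion failed) CV_IS_MAT(_src) && CV_IS_MAT(_dst) && (_src->rows == 1 || _src->cols == 1) && (_dst->rows == 1 || _dst->cols == 1) && _src->cols + _src->rows - 1 == _dst->rows + _dst->cols - 1 && (CV_MAT_TYPE(_src->type) == CV_32FC2 || CV_MAT_TYPE(_src->type) == CV_64FC2) && (CV_MAT_TYPE(_dst->type) == CV_32FC2 || CV_MAT_TYPE(_dst->type) == CV_64FC2) in function 'cvUndistortPointsInternal'
```

View pics/wrist5.png

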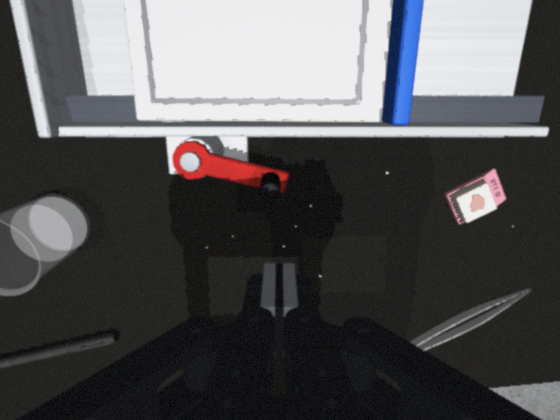

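The wrist view shows the board home, the post at (272,185) just ahead of the fingertips at (280,270), and the beaker and cassette clear. Lowering, then pushing the post round its arc.

Request:
play_rows:
  steps:
    - [[0,0,15,0,0,0],[0,0,30,0,0,0],[0,0,45,0,0,0],[0,0,58,0,0,0],[0,0,58,0,0,0],[4,-1,58,0,0,0],[8,-2,58,0,0,0],[12,-3,58,0,0,0],[16,-3,58,0,0,0],[20,-3,58,0,0,0],[24,-2,58,0,0,0],[28,-1,58,0,0,0]]

```text
time: 11.82
tool_pos: [0.504, 0.0134, 0.0267]
tool_rot: [-0.0, 0.998, -0.06, 0.0]
contact_force: [-1.1, 0.6, 0.7]
gripper_width: -0.002
grasp_force: 0.5
```

```bash
cat > p.py <<'E'
from m import *
s=manip.state();print(s["time"],S(s["tool_pos"]),s["tool_pos"],s["contact_force"])
for n in("wrist","top"):
    im,d=vision.grab_frame(n);cv2.imwrite(f"pics/{n}_{s['time']:.1f}.png",im);cm=cam(n);h=cv2.cvtColor(im,cv2.COLOR_BGR2HSV)
    red=cv2.inRange(h,(0,150,60),(8,255,255))|cv2.inRange(h,(172,150,60),(180,255,255))
    v,u=np.nonzero(red);Y=S(onz(cm,np.c_[u,v],.0535));Y=Y[np.hypot(Y[:,0]-45,Y[:,1]-92)<65];r=np.hypot(Y[:,0]-45,Y[:,1]-92);f=Y[r>28]
    if len(f):
        m=f.mean(0)-[45,92];print(n,len(f),"latch",np.arctan2(-m[1],-m[0]))
E
python3 p.py
```

```text
11.8167 [[ -7.57643778 103.73949075]] [0.50400165 0.01344137 0.02669584] [-1.08814623  0.57089165  0.67447526]
wrist 1357 latch 0.16424729492014736
top 8 latch 1.4829028523669023
```

Request:
play_rows:
  steps:
    - [[4,0,0,0,0,0],[8,1,0,0,0,0],[12,1,0,0,0,0],[16,1,0,0,0,0],[20,1,0,0,0,0],[24,0,0,0,0,0],[28,-1,0,0,0,0],[32,-2.5,0,0,0,0],[36,-5,0,0,0,0],[40,-7,0,0,0,0],[43.5,-9,0,0,0,0],[46,-11,0,0,0,0]]

```text
time: 12.92
tool_pos: [0.5511, 0.0186, 0.0265]
tool_rot: [0.0, 0.998, -0.06, 0.0]
contact_force: [-0.6, 0.0, -1.3]
gripper_width: 0.003
grasp_force: 0.5
```

```bash
python3 p.py
```

```text
12.9167 [[ 3.22837466 57.63409977]] [0.55107117 0.01862897 0.02647286] [-0.62642006  0.00830988 -1.26124565]
wrist 621 latch 1.1366868573384783
```

Request:
play_rows:
  steps:
    - [[3,-3,0,0,0,0],[6,-6,0,0,0,0],[8.5,-9,0,0,0,0],[11,-12.5,0,0,0,0],[13,-16,0,0,0,0],[14.5,-19,0,0,0,0],[15.5,-21.5,0,0,0,0],[15.5,-23.5,0,0,0,0]]

```text
time: 13.68
tool_pos: [0.569, 0.0404, 0.0265]
tool_rot: [0.0, 0.998, -0.06, 0.0]
contact_force: [-0.2, -4.4, 0.0]
gripper_width: -0.002
grasp_force: 2.2
```

Request:
play_rows:
  steps:
    - [[0,-1,0,0,0,0],[0,-1.5,0,0,0,0]]

```text
time: 13.85
tool_pos: [0.569, 0.0404, 0.0265]
tool_rot: [0.001, 0.998, -0.06, 0.0]
contact_force: [-1.1, -6.4, -1.1]
gripper_width: -0.001
grasp_force: 3.4
```

```bash
python3 p.py
```

```text
13.85 [[26.98820008 42.42678899]] [0.56902277 0.04038975 0.02649601] [-1.09930341 -6.36220044 -1.12142118]
wrist 359 latch 1.5738968251892695
top 1 latch 1.7300183530811062
```

Latch is at its stop. Back off in −x, then straight up and away.

Request:
play_rows:
  steps:
    - [[0,4,0,0,0,0],[0,8,0,0,0,0],[0,12,0,0,0,0],[0,12,-20,0,0,0],[0,12,-45,0,0,0],[0,12,-75,0,0,0],[-10,12,-100,0,0,0],[-35,12,-110,0,0,0],[-60,12,-120,0,0,0],[-85,12,-120,0,0,0],[-105,12,-120,0,0,0],[-105,12,-120,0,0,0]]

```text
time: 14.95
tool_pos: [0.4605, 0.0429, 0.1461]
tool_rot: [-0.0, 0.998, -0.06, -0.0]
contact_force: [0.3, 0.3, -0.1]
gripper_width: -0.0
grasp_force: 0.0
```

```bash
python3 p.py; python3 - <<'E'
from h import *
im,d=vision.grab_frame("wrist");cv2.imwrite("pics/end.png",im)
E
```

```text
14.95 [[ 16.48193262 150.49034648]] [0.46047969 0.04294199 0.14613685] [ 0.27282614  0.27007293 -0.0595351 ]
wrist 560 latch 1.5590479078179165
top 45 latch 1.5833155899127191
```

View pics/end.png

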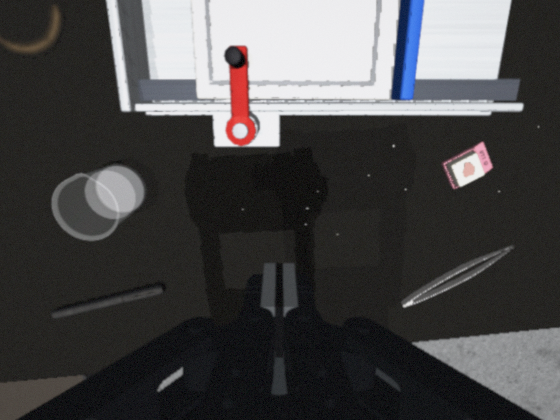

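The picture shows the latch across over the board (post at 235,56), with the beaker (98,205) and cassette (467,166) still standing where they were and the arm clear.

```bash
python3 -c "
from plant import order
print(order.job_done())"
```

```text
the job is handed in; nothing more can be done
None
```

The job is handed in at about 15 s of the 56 s allowed: the board dropped into the notches, the latch reads about 1.56 rad across it, and the arm is clear; no verdict was returned.

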